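# Clamp down the filter lid

### The arm

A 6-joint arm with a two-finger parallel gripper is mounted at the origin on the work surface. World frame = base frame: x ahead of the robot, y to its left, z up, the work surface at z = 0. Lengths are in m, angles in degrees, forces in N, time in s.
With the tool pointing down it reaches from about 0.35 to 0.875 m from the base axis. Payload 4.2 kg.
Tool frame: the origin (TCP) lies at the very end of the fingers, on their centre line; the grasp point (between the pads) lies 19 mm behind it; z points along the fingers, x is the direction in which the jaws open and shut, and the axes are right-handed (so a half turn about z gives the same grasp; the last joint's range is limited). The gripper opens to 87 mm and grips with 3 to 60 N. Pads are 19 mm wide; open, the fingers measure 117 mm over their backs; the gripper's body (75 mm by 190 mm) begins 51 mm behind the grasp point.
Start: joints at [91.708, 22.042, 0.453, 0, -68.411, -14.817], TCP at [0.142, 0.609, 0.223] pointing down, gripper open.
Joint ranges: [-179.83, 179.83], [-69.29, 118.12], [-61.27, 80.66], [-181.25, 117.63], [-171.15, -9.14], [-177.46, 177.46]. Speed limits (degrees/s): [159.86, 159.86, 180, 180, 180, 180].

### API

Orientations are given as a 3x3 rotation matrix whose columns are the frame's x, y, z axes.
In Python, from station import r gives the robot as it stands.
- The arm moves only by the shell command python3 -m jog 'ROWS' [OPENING]. ROWS is JSON, a list of rows, each a list of 2 entries, a list of its own where there are three numbers: the shift along the tool's x, y, z in m, then the turn, a rotation vector about the tool's x, y, z in units of 5 degrees (1.0 is 5 degrees). A call has exactly 10 rows; each row is the pose to reach, as a shift and turn from the pose commanded when the call began, along the tool's axes at that moment; what a row does not reach only later rows make up. A row lasts 1/12 s, in which the tool goes at most 41.7 mm and 7.16 degrees, less where a joint would pass 70% of its speed; a pose out of reach is approached as far as the arm can. A call with a gripper value outside its range is refused whole. OPENING is the finger opening in m, from 0 to 0.087, set as the call begins (- or left out, the last holds). The fingers move at their own pace and stop on an object; the grip force is fixed at half the most. Time passes only in rows, so rows that repeat a pose let the fingers close, or fill a call up. It gives the time, the measured TCP pose, the force and the opening at its end, in the units of the state.
- r.sense(): the state, without advancing time (a new reading comes with each control period).
- r.capture(name): name is "scene" or "top"; returns (picture, depth): 420x560x3 uint8, blue, green, red; 420x560 float32, m along the optical axis (not along the pixel's ray), 0 where there is no reading.
- r.calibration(name): a dict with "fx", "fy", "cx", "cy" (pixels), "R" (3x3) and "t" (3): a world point X has camera coordinates R X + t. Camera axes: x right, y down, z forward; pixel columns grow to the right and rows downward; lengths in m; the calibration is good to about 2 mm. A picture is of the moment at which its call begins. calibration takes no time and is no camera call.
- r.finish_job(): hands the job in, once; it reports no verdict.
Trained networks look in the newest picture that a camera, given by its name, has taken for a name from the list of things; names that differ only in an ending like _2 or _b are one class to them, and where a whole thing is asked for, a point or a joint stands for the part that bears it (a point fixed in the world has none). Each returns a list of dicts, best first, with "confidence" (0 to 1); they miss things now and then, are a little off and sometimes report something else, mostly with a low value. They report only what shows in the picture. A call takes as long as a camera call. They do not tell look-alikes from the thing itself.
- r.cut_out(query, camera): "region" (420x560 bool, what is visible of it) and "uv" ([column, row] in pixels, amid what is visible of it).
The state is a dict: "time_s": time; "joints": joint angles; "joint_velocities": joint speeds; "effort": joint torques, N m; "tcp_pos": TCP position; "ee_rot": TCP orientation; "wrist_force": force on the tool from outside, world axes, zero at the start; "moment": the same for the moment, N m; "gripper_width": opening from 0.0 (shut) to 1.0 (fully open).
Only numpy, scipy, OpenCV 4.12 (cv2) and the standard library are available. Lean on these libraries where they do the work, as an engineer would, in place of code of your own. Each camera call takes 0.05 s, during which the arm holds its last target.

### The job

Close the filter housing: swing the keeper bar by its upright pin fully home under the wing nut, and only then screw the wing nut down clockwise (pin and post leave room only for short turns) until it is firmly snug and the lid squeezes its gasket; stop there, for overtightening crushes the gasket. Keep off the sight glass, leave everything else where it lies, and let go.

Things in the scene. Friction and masses are not known exactly. Their poses are not given: they have to be found in the camera images.
- housing: Round steel filter housing, 132 mm wide, on a grey foot plate fixed to the bench. Origin on the bench top, on the axis of its central stud; z up. Its y axis runs from the bar's pivot post through the stud to where the bar's pin stands when home (y = +48 mm). Two 28 mm thick pipe stubs reach out to y = -81 and +81 mm, their centres 36 mm high. Steel lid, 128 mm wide, on a dark gasket.
- pivot_post (a point): The bar's pivot post on the lid, 48 mm from the stud (housing's -y side): steel, 20 mm thick to 104 mm above the bench, 14 mm thick from there up to 134 mm. This point is on its axis, 134 mm above the bench.
- keeper_handle (a point): The keeper bar's upright pin: steel, 12 mm thick, rising from the dark flat bar (bar top 94 mm above the bench) to 132 mm above the bench. This point is on the pin's axis, 114 mm above the bench. The pin swings with the bar about the pivot post, at 96 mm radius. A notch in the bar's side goes round the stud when home.
- keeper (a joint): Angle of the keeper bar (rad): 0 = fully home against its stop, under the wing nut, along the housing's y axis; grows as the bar opens, anticlockwise from above (pin towards the housing's -x side). Starts at 0.6 to 1.0. About 2 N at the pin moves it; it stays where it is left.
- nut_wings (a point): Steel wing nut on the stud: two flat upright wings, 56 mm over both tips, 9 mm thick, up to 136 mm above the bench. This point is on the nut's axis, 127 mm above the bench; x along the wings, z up. Tightens clockwise from above. The bar's pin and the pivot post, both 48 mm from its axis when the bar is home, obstruct widely opened fingers that lie along the bar.
- nut_hub (a point): Hub under the wings, 22 mm wide, top at 106 mm; point on the axis, 102 mm up. The nut first runs 2.3 to 2.9 rad at a light 0.06 N m; then it meets the bar (wings then within 0.55 rad of the housing's y axis, differing each time): the torque rises to 0.13 N m, then 0.06 N m more per 0.1 rad. Snug: 0.25 to 0.8 rad on, best 0.5 (0.43 N m turning; held still, about 0.2 less is felt).
- lid_top (a point): Centre of the lid's upper face, 84 mm above the bench at the start. Lid, bar and post sink 2.5 mm for each rad that the nut is turned past the point where it meets the bar: 0.6 to 2 mm when drawn snug, more crushes the gasket. Let go, the nut springs back to about 0.2 rad (0.5 mm) and stays; that is right. The nut itself does not sink noticeably.
- sight_glass: Upright glass sight tube, 18 mm in diameter over its ends and 118 mm tall, 86 mm from the stud on the housing's +x side; fixed to the housing. Fragile: it must not be leant on. Origin at its axis on the bench.
- spare_gasket: Loose black rubber ring, 72 mm wide, 8 mm thick. Leave alone.
- spanner: Loose steel spanner. Leave alone.
- flush_bottle: White bottle, 60 mm wide, 150 mm tall. Leave alone.
- pipe_plug: Steel plug with a flange, 50 mm wide, 45 mm tall. Leave alone.
- parts_cup: White cup, 76 mm wide, 60 mm tall. Leave alone.
- screwdriver: Loose screwdriver. Leave alone.
Things that resemble listed ones, but are neither listed nor needed, are in the scene too. Leave any purple or yellow look-alike of the housing alone.

How it is judged (in metres and radians):
On the way, in this order (a step that is already met when the one before it is completed fails the run):
1. the keeper bar is swung fully home (value of joint keeper below 0.05 rad), for 0.2 s.
2. the wing nut is snug: the lid has sunk at least 0.6 mm (value of joint keeper below 0.05 rad and z of lid_top in the frame of housing below 0.0834 m), for 0.2 s.
At the end, for the whole second after the job is handed in: The keeper bar is home (within 0.05 rad of its stop) and the nut is snug: after springing back a little the lid still stays drawn down by 0.35 to 2 mm (value of joint keeper below 0.05 rad and z of lid_top in the frame of housing between 0.082 and 0.08365 m); the robot touches nothing.
It fails at once if the nut is overtightened: the lid drawn down more than 2 mm (z of lid_top in the frame of housing below 0.082 m).
It fails at once if the sight glass is leant on with more than 6 N (contact force between sight_glass and anything else above 6 N).
It fails at once if a loose bystander (gasket, spanner, bottle, plug, cup or screwdriver) is moved more than 3 cm (distance of any of spare_gasket, spanner, flush_bottle, pipe_plug, parts_cup, screwdriver from where it was at the start of the episode above 0.03 m).
It also fails if it takes over 69 s, if anything falls off the work surface, if the arm or the gripper's body presses on something with over 40 N, if the wrist force passes 120 N, or if a joint passes its speed limit or range.

## Working session

There is one attempt and no reset: what is moved stays moved. The work goes in short steps, Python scripts to look and compute and a shell command to move; the robot and the scene stay as the last step left them, time stands still between calls to the robot, and variables do not carry over. Pictures are saved under pics/ and viewed, and the job is handed in when it is done.

```bash
ls; mkdir -p pics
cat > h.py <<'E'
import numpy as np, cv2, json
from station import r
def cap(n):
    return r.capture(n)
def world(cam,u,v,z_depth):
    c=r.calibration(cam);R=np.array(c["R"]);t=np.array(c["t"])
    p=np.array([(u-c["cx"])/c["fx"]*z_depth,(v-c["cy"])/c["fy"]*z_depth,z_depth])
    return R.T@(p-t)
def cloud(cam,d):
    c=r.calibration(cam);R=np.array(c["R"]);t=np.array(c["t"])
    v,u=np.mgrid[0:d.shape[0],0:d.shape[1]]
    P=np.stack([(u-c["cx"])/c["fx"]*d,(v-c["cy"])/c["fy"]*d,d],-1)
    W=(P-t)@R
    W[d<=0]=np.nan
    return W
def px(cam,X):
    c=r.calibration(cam);p=np.array(c["R"])@np.array(X)+np.array(c["t"])
    return np.array([c["fx"]*p[0]/p[2]+c["cx"],c["fy"]*p[1]/p[2]+c["cy"]])
E
python3 - <<'E'
from h import *
for n in("scene","top"):
    p,d=cap(n); cv2.imwrite(f"pics/{n}0.png",p); np.savez(f"/tmp/{n}0.npz",p=p,d=d)
    c=r.calibration(n); print(n,c)
    for q in ("housing","keeper_handle","nut_wings","pivot_post","sight_glass"):
        for o in r.cut_out(q,n)[:4]: print(q,round(o["confidence"],2),o["uv"],o["region"].sum())
s=r.sense();print(s["time_s"],s["tcp_pos"],s["ee_rot"],s["wrist_force"],s["moment"],s["gripper_width"])
E
```

```text
pics
scene {'fx': 409.42747331115845, 'fy': 409.42747331115845, 'cx': 280.78122057942795, 'cy': 210.25711988081676, 'R': array([[ 0.67099809,  0.74133925,  0.0133298 ],
       [ 0.51314869, -0.45133227, -0.73005315],
       [-0.53520088,  0.49670444, -0.68326035]]), 't': array([-0.36579307, -0.19420685,  1.35660002])}
housing 0.93 [281.8, 262.1] 4456
housing 0.81 [258.3, 186.2] 2942
housing 0.8 [183.8, 241.5] 4037
keeper_handle 0.84 [180.3, 212.6] 312
keeper_handle 0.65 [263.6, 164.3] 179
keeper_handle 0.57 [263.5, 230.9] 348
keeper_handle 0.56 [368.9, 168.0] 771
nut_wings 0.8 [280.0, 233.5] 293
nut_wings 0.65 [174.7, 209.4] 250
nut_wings 0.53 [332.4, 231.8] 410
pivot_post 0.9 [254.4, 172.8] 995
pivot_post 0.74 [275.6, 245.1] 1663
pivot_post 0.62 [177.4, 222.7] 1358
sight_glass 0.82 [199.6, 247.3] 253
sight_glass 0.6 [282.2, 184.8] 156
sight_glass 0.52 [308.3, 265.6] 257
top {'fx': 416.17679256991096, 'fy': 416.17679256991096, 'cx': 274.6174689086243, 'cy': 212.92358207015485, 'R': array([[-0.00981913, -0.99993183,  0.00631778],
       [-0.98876956,  0.0087669 , -0.14919082],
       
[... 205 characters left out ...]
303.9, 184.9] 1864
keeper_handle 0.73 [351.3, 275.3] 207
keeper_handle 0.59 [316.2, 202.9] 289
keeper_handle 0.53 [258.5, 284.7] 304
nut_wings 0.46 [252.6, 282.3] 74
nut_wings 0.45 [363.9, 271.9] 126
pivot_post 0.84 [257.2, 284.2] 1880
pivot_post 0.82 [302.7, 188.5] 1786
pivot_post 0.65 [357.8, 273.3] 1883
pivot_post 0.46 [415.5, 164.6] 724
sight_glass 0.59 [299.6, 153.0] 85
sight_glass 0.52 [354.2, 239.0] 83
0.6 [0.14169932 0.60870122 0.22256261] [[-2.26804002e-01 -9.73940421e-01 -2.50138614e-05]
 [-9.73940421e-01  2.26804002e-01  3.03331015e-05]
 [-2.38693898e-05  3.12416796e-05 -9.99999999e-01]] [ 0.07686273 -0.69487078  0.57493212] [-0.04512223  0.0078922   0.10302635] 1.0027125612694732
```

Run:
```python
from h import *
t=np.load("/tmp/top0.npz")["p"]; s=np.load("/tmp/scene0.npz")["p"]
cv2.imwrite("pics/c1.png",cv2.resize(t[120:340,200:480],None,fx=2.8,fy=2.7,interpolation=cv2.INTER_CUBIC))
cv2.imwrite("pics/c2.png",cv2.resize(s[130:330,130:390],None,fx=3,fy=3,interpolation=cv2.INTER_CUBIC))
```

```text
(no output)
```

View pics/scene0.png

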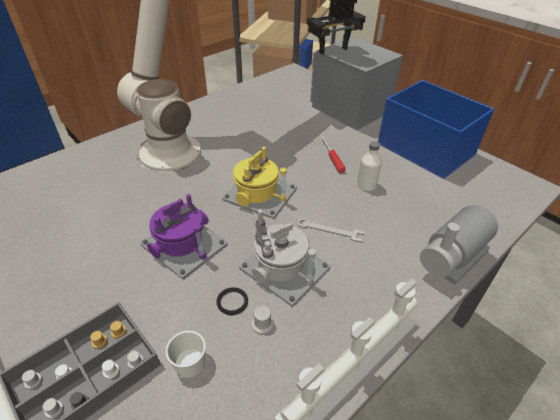

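View pics/top0.png

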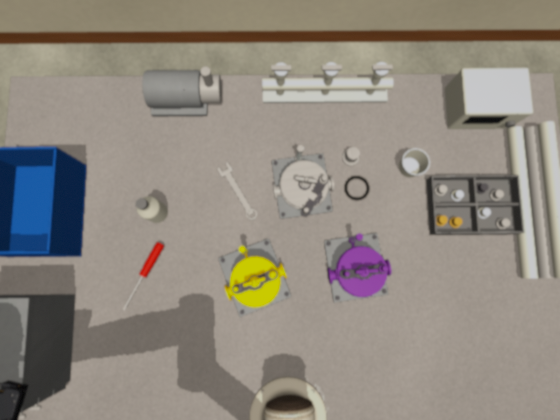

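```bash
sleep 0.1
```

```text
(no output)
```

View pics/c1.png

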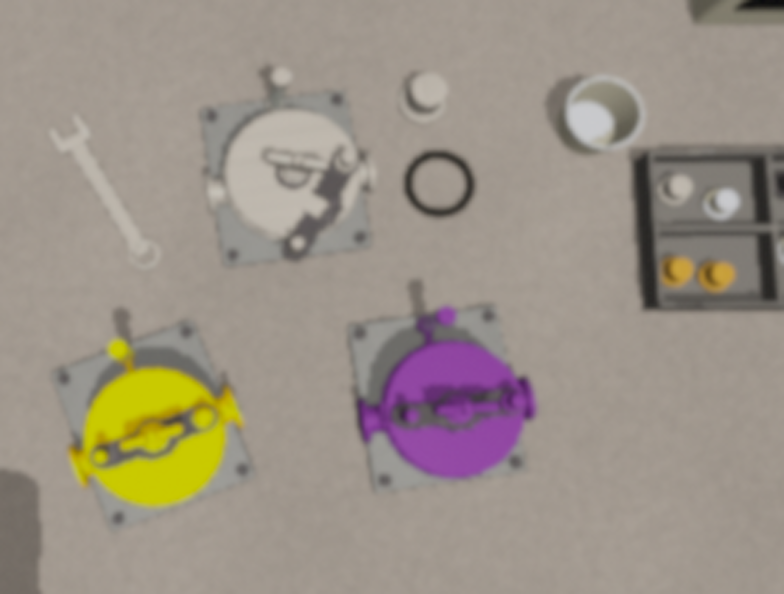

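View pics/c2.png

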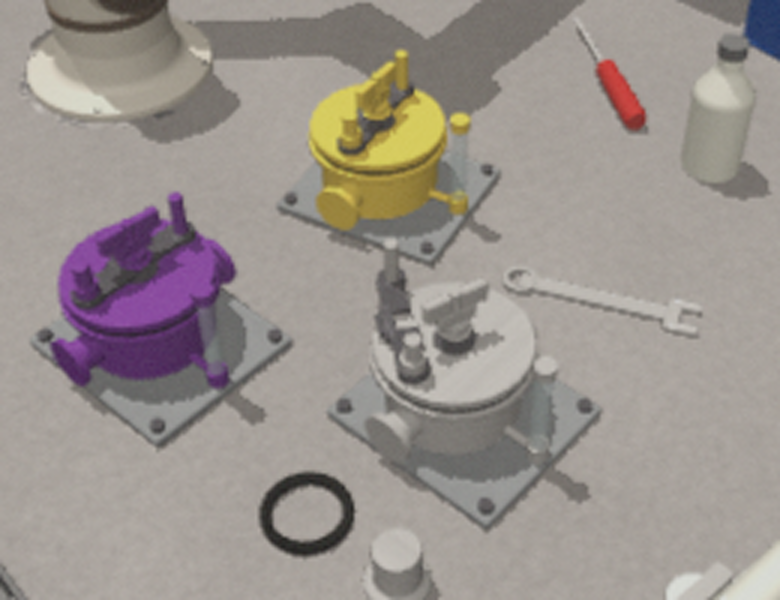

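The grey steel housing is at top px (302,185), scene px (281,262). Its look-alikes are yellow (top 255,281; scene 258,186) and purple (top 358,270; scene 184,241). The description says steel, so I choose the grey one. The crops show its glass on the far side, the post on the right and the bar opened towards the robot. Next I measure it.

Run:
```python
from h import *
from scipy.ndimage import label
W={}
for n in("top","scene"):
    z=np.load(f"/tmp/{n}0.npz"); W[n]=cloud(n,z["d"]); W[n+"p"]=z["p"]
c0=np.nanmedian(W["top"][180:190,298:308].reshape(-1,3),0); print("approx",c0)
for n in("top","scene"):
    P=W[n]; m=(np.hypot(P[...,0]-c0[0],P[...,1]-c0[1])<0.12)
    # lid
    lid=m&(abs(P[...,2]-0.084)<0.004)
    q=P[lid]; 
    (cx,cy),rad=cv2.minEnclosingCircle(q[:,:2].astype(np.float32)); print(n,"lid circle",cx,cy,rad,np.median(q[:,2]),len(q))
    print(" z hist",np.histogram(P[m][:,2],bins=np.arange(0,0.15,0.01))[0])
    hi=m&(P[...,2]>0.112)
    l,k=label(hi)
    for i in range(1,k+1):
        q=P[l==i]
        if len(q)<4: continue
        vu=np.argwhere(l==i).mean(0)[::-1]
        ev,V=np.linalg.eigh(np.cov(q[:,:2].T))
        print(" ",i,len(q),vu.round(1),q.mean(0).round(4),"z",q[:,2].min().round(3),q[:,2].max().round(3),"dir",np.degrees(np.arctan2(V[1,1],V[0,1])).round(1),np.sqrt(ev).round(4))
```

```text
approx [ 0.59527871 -0.04295751  0.09855742]
top lid circle 0.6121101975440979 -0.046088092029094696 0.07313726097345352 0.08452896503727333 1281
 z hist [1906  675   14   13   66   82   48   61 1350  330   52   56   57   95]
  1 39 [300. 148.] [ 0.6868 -0.0372  0.1192] z 0.115 0.125 dir -142.1 [0.0043 0.0048]
  2 29 [323.6 177.6] [ 0.6078 -0.0952  0.1217] z 0.112 0.128 dir 139.7 [0.0036 0.0037]
  3 114 [305.4 179.5] [ 0.6009 -0.0482  0.1316] z 0.112 0.141 dir 79.8 [0.0028 0.0156]
  4 24 [305.5 209.5] [ 0.5251 -0.0471  0.1293] z 0.114 0.136 dir 160.9 [0.003  0.0034]
scene lid circle 0.6147733926773071 -0.04503950849175453 0.07795152813196182 0.0831916212236962 1229
 z hist [1428  485  170  162  183   74  204  159 1247  316  119  140  112   99]
  1 39 [259.9 213.6] [ 0.5262 -0.0512  0.1247] z 0.112 0.133 dir 57.0 [0.0025 0.0033]
  2 194 [280.9 230.6] [ 0.6019 -0.0533  0.1274] z 0.112 0.138 dir 79.0 [0.0025 0.0156]
  3 43 [267.  244.4] [ 0.608  -0.0998  0.1203] z 0.113 0.124 dir 47.0 [0.0035 0.0039]
  4 50 [311.2 252.1] [ 0.6859 -0.0403  0.1166] z 0.113 0.119 dir 111.3 [0.0047 0.0049]
```

```bash
cat >> h.py <<'E'
def to(x,y,z,ang=None):
    """shift/turn in jog units from measured pose to world target (tool down); ang = desired world angle of tool x, deg"""
    s=r.sense();R=np.array(s["ee_rot"]);d=R.T@(np.array([x,y,z])-s["tcp_pos"])
    a=np.degrees(np.arctan2(R[1,0],R[0,0]))
    print("t",round(s["time_s"],2),"tcp",np.round(s["tcp_pos"],4),"ang",a.round(2),"j6",np.round(s["joints"][5],1),"F",np.round(s["wrist_force"],2),"M",np.round(s["moment"],3),"w",round(s["gripper_width"]*87,1))
    print("shift",d.round(4),"turn units",None if ang is None else round(((a-ang+180)%360-180)/5,3))
E
python3 -m jog '[[[0.028,-0.026,0.002],[0,0,1.4]],[[0.055,-0.052,0.004],[0,0,2.8]],[[0.083,-0.078,0.006],[0,0,4.2]],[[0.110,-0.104,0.008],[0,0,5.6]],[[0.138,-0.130,0.01],[0,0,7]],[[0.166,-0.157,0.012],[0,0,8.4]],[[0.193,-0.183,0.014],[0,0,9.8]],[[0.221,-0.209,0.016],[0,0,11.2]],[[0.248,-0.235,0.018],[0,0,12.6]],[[0.276,-0.261,0.02],[0,0,14]]]' 0.05
python3 -c "
from h import *
to(0.5245,-0.0475,0.17,-173)"
```

```text
time_s: 1.43
tcp_pos: [0.3339, 0.2792, 0.2029]
ee_rot: [[-0.993, -0.115, 0.001], [-0.115, 0.993, 0.001], [-0.001, 0.001, -1.0]]
wrist_force: [1.2, 0.0, -0.6]
gripper_width: 0.579
t 1.43 tcp [0.3339 0.2792 0.2029] ang -173.41 j6 -54.9 F [ 1.24  0.   -0.62] M [ 0.133 -0.194  0.002] w 50.4
shift [-0.1518 -0.3464  0.0327] turn units -0.083
```

```bash
python3 -m jog '[[[-0.015,-0.035,0.003],[0,0,0]],[[-0.03,-0.069,0.006],[0,0,0]],[[-0.046,-0.104,0.009],[0,0,0]],[[-0.061,-0.139,0.012],[0,0,0]],[[-0.076,-0.173,0.015],[0,0,0]],[[-0.091,-0.208,0.018],[0,0,0]],[[-0.106,-0.242,0.021],[0,0,0]],[[-0.121,-0.277,0.025],[0,0,0]],[[-0.137,-0.312,0.029],[0,0,0]],[[-0.152,-0.346,0.033],[0,0,0]]]'
python3 - <<'E'
from h import *
to(0.5245,-0.0475,0.102,-173)
p,d=cap("scene"); cv2.imwrite("pics/s1.png",cv2.resize(p[130:330,130:390],None,fx=3,fy=3,interpolation=cv2.INTER_CUBIC))
E
```

```text
time_s: 2.27
tcp_pos: [0.5267, -0.0465, 0.1697]
ee_rot: [[-0.993, -0.12, 0.001], [-0.12, 0.993, 0.0], [-0.001, 0.0, -1.0]]
wrist_force: [-0.3, 1.5, -0.1]
gripper_width: 0.574
t 2.27 tcp [ 0.5267 -0.0465  0.1697] ang -173.12 j6 -5.7 F [-0.31  1.5  -0.12] M [ 0.206 -0.065 -0.008] w 49.9
shift [ 0.0023 -0.0007  0.0677] turn units -0.024
```

View pics/s1.png

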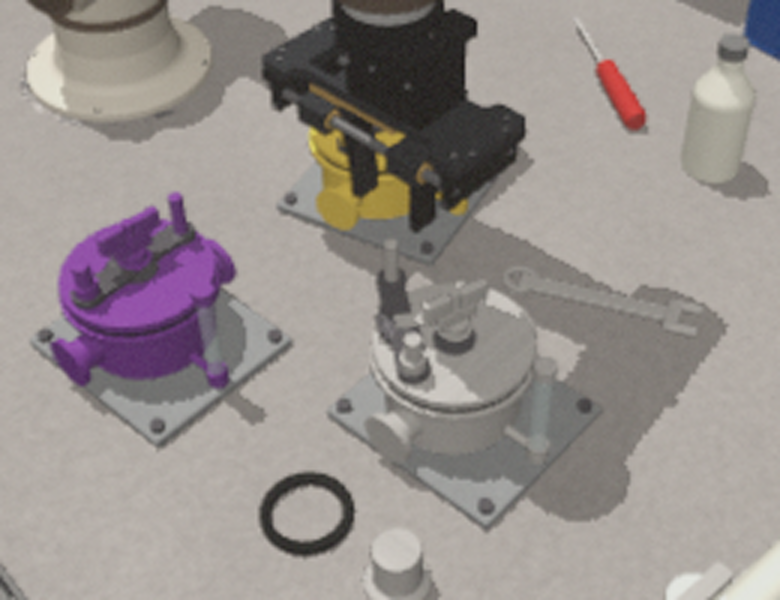

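```bash
python3 -m jog '[[[0.002,-0.001,0.01],[0,0,0]],[[0.002,-0.001,0.02],[0,0,0]],[[0.002,-0.001,0.03],[0,0,0]],[[0.002,-0.001,0.04],[0,0,0]],[[0.002,-0.001,0.05],[0,0,0]],[[0.002,-0.001,0.06],[0,0,0]],[[0.002,-0.001,0.066],[0,0,0]],[[0.002,-0.001,0.066],[0,0,0]],[[0.002,-0.001,0.066],[0,0,0]],[[0.002,-0.001,0.066],[0,0,0]]]'
python3 - <<'E'
from h import *
print(np.round(r.sense()["joints"],1))
to(0.5245,-0.0475,0.102,-173)
p,d=cap("scene"); cv2.imwrite("pics/s2.png",cv2.resize(p[150:300,180:380],None,fx=4,fy=4,interpolation=cv2.INTER_CUBIC))
E
```

```text
time_s: 3.15
tcp_pos: [0.5244, -0.0456, 0.104]
ee_rot: [[-0.993, -0.121, 0.001], [-0.121, 0.993, -0.0], [-0.001, -0.0, -1.0]]
wrist_force: [0.2, 0.5, -1.1]
gripper_width: 0.574
[ 12.7  19.5 -22.6   0.  -47.8  -5.8]
t 3.15 tcp [ 0.5244 -0.0456  0.104 ] ang -173.08 j6 -5.8 F [ 0.23  0.47 -1.15] M [ 0.118 -0.057  0.047] w 49.9
shift [ 0.0001 -0.0019  0.002 ] turn units -0.016
```

View pics/s2.png

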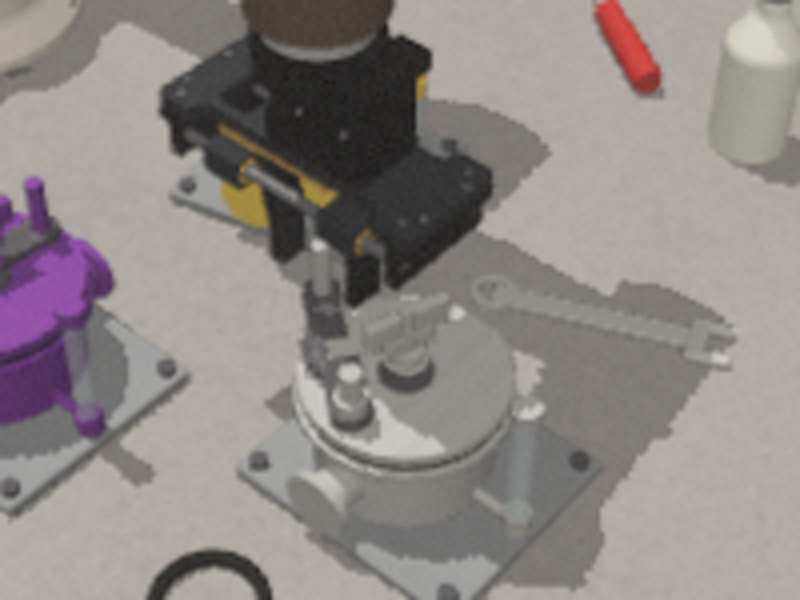

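```bash
python3 -m jog '[[[0,-0.001,0],[0,0,0]],[[0,-0.001,0],[0,0,0]],[[0,-0.001,0],[0,0,0]],[[0,-0.001,0],[0,0,0]],[[0,-0.001,0],[0,0,0]],[[0,-0.001,0],[0,0,0]],[[0,-0.001,0],[0,0,0]],[[0,-0.001,0],[0,0,0]],[[0,-0.001,0],[0,0,0]],[[0,-0.001,0],[0,0,0]]]' 0
python3 - <<'E'
from h import *
to(0.5245,-0.0475,0.104,-173)
post=np.array([.6065,-.096])
s=r.sense()
v=s["tcp_pos"][:2]-post; print(np.hypot(*v),np.degrees(np.arctan2(v[1],v[0])))
E
```

```text
time_s: 4.03
tcp_pos: [0.5243, -0.0468, 0.1036]
ee_rot: [[-0.993, -0.12, 0.001], [-0.12, 0.993, -0.0], [-0.001, -0.0, -1.0]]
wrist_force: [2.3, -1.2, -1.2]
gripper_width: 0.131
t 4.03 tcp [ 0.5243 -0.0468  0.1036] ang -173.11 j6 -5.7 F [ 2.29 -1.22 -1.17] M [-0.144 -0.402  0.003] w 11.4
shift [-0.0001 -0.0007 -0.0004] turn units -0.022
0.09576490676893012 149.11413206514524
```

Run:
```python
from h import *
post=np.array([.6065,-.096]); s=r.sense(); R=np.array(s["ee_rot"])
for a in list(np.linspace(149.1,101,11))+[99,97,95]:
    p=post+.0958*np.array([np.cos(np.radians(a)),np.sin(np.radians(a))])-s["tcp_pos"][:2]
    print(round(a,1),(R.T@np.array([*p,0])).round(4)[:2])
```

```text
149.1 [0. 0.]
144.3 [-0.0052  0.0062]
139.5 [-0.0109  0.0119]
134.7 [-0.017   0.0171]
129.9 [-0.0236  0.0217]
125.0 [-0.0305  0.0258]
120.2 [-0.0377  0.0293]
115.4 [-0.0452  0.0322]
110.6 [-0.053   0.0344]
105.8 [-0.0608  0.036 ]
101.0 [-0.0688  0.0369]
99 [-0.0722  0.0371]
97 [-0.0755  0.0371]
95 [-0.0789  0.0371]
```

```bash
python3 -m jog '[[[-0.005,0.006,0],[0,0,0]],[[-0.011,0.012,0],[0,0,0]],[[-0.017,0.017,0],[0,0,0]],[[-0.0235,0.0215,0],[0,0,0]],[[-0.0305,0.026,0],[0,0,0]],[[-0.0375,0.029,0],[0,0,0]],[[-0.045,0.032,0],[0,0,0]],[[-0.053,0.0345,0],[0,0,0]],[[-0.061,0.036,0],[0,0,0]],[[-0.067,0.037,0],[0,0,0]]]'
python3 - <<'E'
from h import *
to(0.5957,-0.0009,0.1036)
s=r.sense();v=s["tcp_pos"][:2]-np.array([.6065,-.096]); print(np.hypot(*v),np.degrees(np.arctan2(v[1],v[0])))
E
```

```text
time_s: 4.87
tcp_pos: [0.5848, -0.0001, 0.1032]
ee_rot: [[-0.993, -0.12, -0.004], [-0.12, 0.993, 0.002], [0.004, 0.002, -1.0]]
wrist_force: [-5.5, 5.5, 4.3]
gripper_width: 0.131
t 4.87 tcp [ 5.848e-01 -1.000e-04  1.032e-01] ang -173.13 j6 -8.8 F [-5.47  5.46  4.33] M [ 1.725  1.69  -0.261] w 11.4
shift [-0.0108 -0.0021 -0.0005] turn units None
0.0983028123260443 102.78047785452833
```

```bash
python3 -m jog '[[[-0.001,0,0],[0,0,0]],[[-0.002,0,0],[0,0,0]],[[-0.003,0,0],[0,0,0]],[[-0.004,0,0],[0,0,0]],[[-0.005,0,0],[0,0,0]],[[-0.006,0,0],[0,0,0]],[[-0.007,0,0],[0,0,0]],[[-0.008,0,0],[0,0,0]],[[-0.008,0,0],[0,0,0]],[[-0.008,0,0],[0,0,0]]]'
python3 - <<'E'
from h import *
to(0.5957,-0.0009,0.1036)
s=r.sense();v=s["tcp_pos"][:2]-np.array([.6065,-.096]); print(np.hypot(*v),np.degrees(np.arctan2(v[1],v[0])))
p,d=cap("top"); cv2.imwrite("pics/t3.png",cv2.resize(p[130:240,240:380],None,fx=5,fy=5,interpolation=cv2.INTER_CUBIC))
p,d=cap("scene"); cv2.imwrite("pics/s3.png",cv2.resize(p[180:300,220:360],None,fx=5,fy=5,interpolation=cv2.INTER_CUBIC))
E
```

```text
time_s: 5.7
tcp_pos: [0.5931, 0.001, 0.1031]
ee_rot: [[-0.993, -0.12, -0.002], [-0.12, 0.993, 0.002], [0.002, 0.002, -1.0]]
wrist_force: [-3.8, 3.9, 2.2]
gripper_width: 0.13
t 5.7 tcp [0.5931 0.001  0.1031] ang -173.12 j6 -8.6 F [-3.81  3.92  2.23] M [ 1.404  1.117 -0.171] w 11.3
shift [-0.0023 -0.0022 -0.0005] turn units None
0.09790363374118086 97.84608086074758
```

View pics/s3.png

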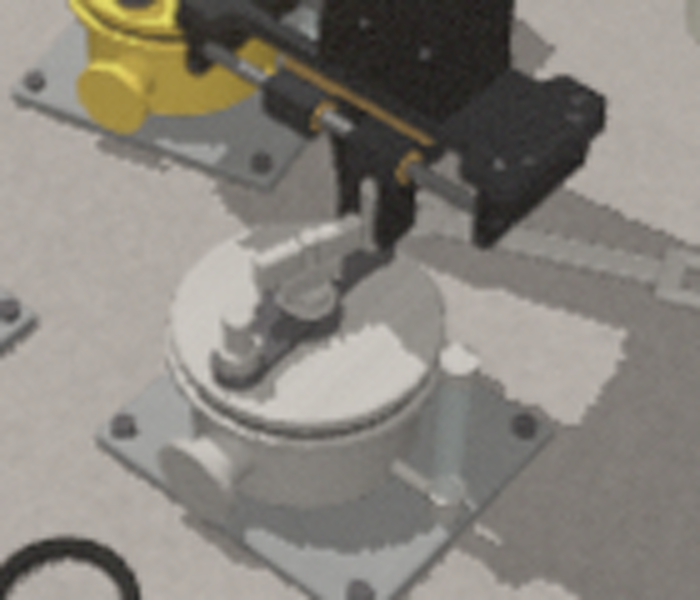

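The bar lies almost along post–stud: pin at (370,215) in the crop, held between the jaws. I push on against the stop.

```bash
python3 -m jog '[[[-0.001,-0.001,0],[0,0,0]],[[-0.0015,-0.001,0],[0,0,0]],[[-0.002,-0.001,0],[0,0,0]],[[-0.0025,-0.001,0],[0,0,0]],[[-0.003,-0.001,0],[0,0,0]],[[-0.0035,-0.001,0],[0,0,0]],[[-0.004,-0.001,0],[0,0,0]],[[-0.004,-0.001,0],[0,0,0]],[[-0.004,-0.001,0],[0,0,0]],[[-0.004,-0.001,0],[0,0,0]]]'
python3 - <<'E'
from h import *
to(0.5957,-0.0009,0.1036)
s=r.sense();v=s["tcp_pos"][:2]-np.array([.6065,-.096]); print(np.hypot(*v),np.degrees(np.arctan2(v[1],v[0])))
E
```

```text
time_s: 6.63
tcp_pos: [0.5945, 0.0011, 0.103]
ee_rot: [[-0.993, -0.119, -0.008], [-0.119, 0.993, 0.003], [0.007, 0.004, -1.0]]
wrist_force: [-10.5, 8.0, 7.5]
gripper_width: 0.127
t 6.63 tcp [0.5945 0.0011 0.103 ] ang -173.15 j6 -8.5 F [-10.5    7.99   7.51] M [ 2.616  3.048 -0.261] w 11.0
shift [-0.001  -0.0021 -0.0006] turn units None
0.09784458452370041 97.06687636459239
```

```bash
python3 -m jog '[[[-0.001,-0.001,0],[0,0,0]],[[-0.0015,-0.001,0],[0,0,0]],[[-0.002,-0.001,0],[0,0,0]],[[-0.0025,-0.001,0],[0,0,0]],[[-0.003,-0.001,0],[0,0,0]],[[-0.003,-0.001,0],[0,0,0]],[[-0.003,-0.001,0],[0,0,0]],[[-0.003,-0.001,0],[0,0,0]],[[-0.003,-0.001,0],[0,0,0]],[[-0.003,-0.001,0],[0,0,0]]]'
python3 - <<'E'
from h import *
to(0.5957,-0.0009,0.1036)
s=r.sense();v=s["tcp_pos"][:2]-np.array([.6065,-.096]); print(np.hypot(*v),np.degrees(np.arctan2(v[1],v[0])))
E
```

```text
time_s: 7.47
tcp_pos: [0.5946, 0.001, 0.103]
ee_rot: [[-0.993, -0.119, -0.014], [-0.119, 0.993, 0.003], [0.014, 0.005, -1.0]]
wrist_force: [-18.1, 12.7, 12.3]
gripper_width: 0.127
t 7.47 tcp [0.5946 0.001  0.103 ] ang -173.17 j6 -8.4 F [-18.09  12.72  12.27] M [ 3.708  5.018 -0.247] w 11.1
shift [-0.0009 -0.002  -0.0007] turn units None
0.09776227677096852 97.01300976214648
```

```bash
python3 -m jog '[[[0.002,0,0],[0,0,0]],[[0.004,0,0],[0,0,0]],[[0.005,0,0],[0,0,0]],[[0.005,0,0],[0,0,0]],[[0.005,0,0],[0,0,0]],[[0.005,0,0],[0,0,0]],[[0.005,0,-0.01],[0,0,0]],[[0.005,0,-0.02],[0,0,0]],[[0.005,0,-0.035],[0,0,0]],[[0.005,0,-0.05],[0,0,0]]]' 0.03
python3 - <<'E'
from h import *
to(0.601,-0.0495,0.165,169.5)
E
```

```text
time_s: 8.3
tcp_pos: [0.5966, -0.003, 0.1551]
ee_rot: [[-0.993, -0.12, 0.001], [-0.12, 0.993, -0.0], [-0.001, -0.0, -1.0]]
wrist_force: [0.0, -0.2, 0.3]
gripper_width: 0.342
t 8.3 tcp [ 0.5966 -0.003   0.1551] ang -173.11 j6 -8.4 F [ 0.01 -0.25  0.28] M [ 0.128 -0.131  0.005] w 29.7
shift [ 0.0012 -0.0467 -0.0099] turn units 3.478
```

```bash
python3 -m jog '[[[0,0,-0.01],[0,0,-1.4]],[[0.01,0,-0.02],[0,0,-2.8]],[[0.02,0,-0.03],[0,0,-4.2]],[[0.04,0,-0.04],[0,0,-5.6]],[[0.06,0,-0.05],[0,0,-7]],[[0.08,0,-0.06],[0,0,-8.4]],[[0.1,0,-0.06],[0,0,-9.8]],[[0.12,0,-0.06],[0,0,-11.2]],[[0.14,0,-0.06],[0,0,-12.6]],[[0.15,0,-0.06],[0,0,-14]]]'
python3 -m jog '[[[0,0,0],[0,0,-1.4]],[[0,0,0],[0,0,-2.8]],[[0,0,0],[0,0,-4.2]],[[0,0,0],[0,0,-5.6]],[[0,0,0],[0,0,-7]],[[0,0,0],[0,0,-8.4]],[[0,0,0],[0,0,-9.8]],[[0,0,0],[0,0,-11.2]],[[0,0,0],[0,0,-12.6]],[[0,0,0],[0,0,-14]]]'
python3 - <<'E'
from h import *
to(0.601,-0.0495,0.165,-10.5)
for n in("top","scene"):
    p,d=cap(n); np.savez(f"/tmp/{n}4.npz",p=p,d=d)
    if n=="top":cv2.imwrite("pics/t4.png",cv2.resize(p[130:240,240:380],None,fx=5,fy=5,interpolation=cv2.INTER_CUBIC))
    else: cv2.imwrite("pics/s4.png",cv2.resize(p[180:300,220:360],None,fx=5,fy=5,interpolation=cv2.INTER_CUBIC))
    P=cloud(n,d); c=np.array([.601,-.0495])
    m=np.hypot(P[...,0]-c[0],P[...,1]-c[1])<.065
    from scipy.ndimage import label
    l,k=label(m&(P[...,2]>.112)&(P[...,2]<.15))
    for i in range(1,k+1):
        q=P[l==i]
        if len(q)<4: continue
        ev,V=np.linalg.eigh(np.cov(q[:,:2].T))
        print(n,len(q),np.argwhere(l==i).mean(0)[::-1].round(1),q.mean(0).round(4),"dir",np.degrees(np.arctan2(V[1,1],V[0,1])).round(1),np.sqrt(ev).round(4))
E
```

```text
time_s: 9.13
tcp_pos: [0.4456, -0.0212, 0.215]
ee_rot: [[-0.221, -0.975, 0.002], [-0.975, 0.221, 0.001], [-0.001, -0.001, -1.0]]
wrist_force: [-0.5, 1.0, -0.3]
gripper_width: 0.344
time_s: 9.97
tcp_pos: [0.4478, -0.0209, 0.215]
ee_rot: [[0.841, -0.541, 0.002], [-0.541, -0.841, 0.0], [0.002, -0.002, -1.0]]
wrist_force: [-0.2, -0.1, 0.2]
gripper_width: 0.346
t 9.97 tcp [ 0.4478 -0.0209  0.215 ] ang -32.77 j6 129.0 F [-0.24 -0.05  0.19] M [-0.025 -0.109  0.043] w 30.1
shift [ 0.1442 -0.0588  0.0503] turn units -4.454
top 30 [323.6 177.6] [ 0.6075 -0.0953  0.1226] dir 102.7 [0.0036 0.0039]
top 114 [305.4 179.5] [ 0.6009 -0.0482  0.1319] dir 79.8 [0.0027 0.0156]
top 22 [286.5 182.3] [ 0.5947 -0.0008  0.1296] dir -170.7 [0.0027 0.0033]
scene 237 [283.3 228.8] [ 0.6008 -0.0449  0.1268] dir 91.4 [0.0045 0.0229]
scene 47 [267.  244.7] [ 0.6082 -0.1002  0.1199] dir 74.3 [0.0038 0.0041]
```

View pics/t4.png

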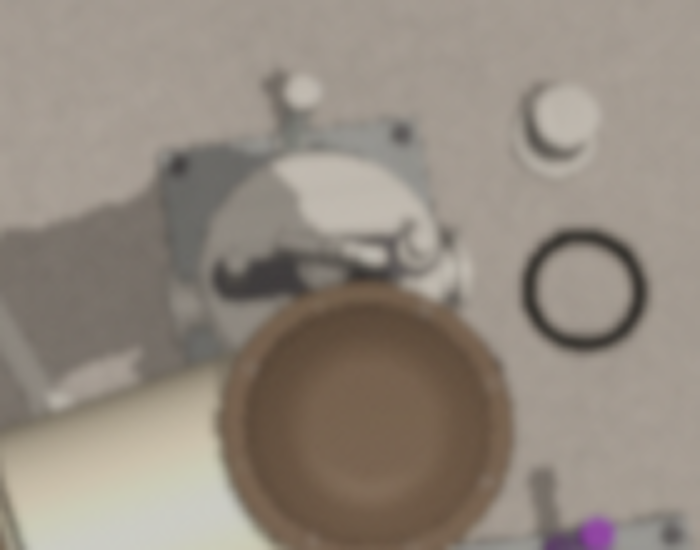

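View pics/s4.png

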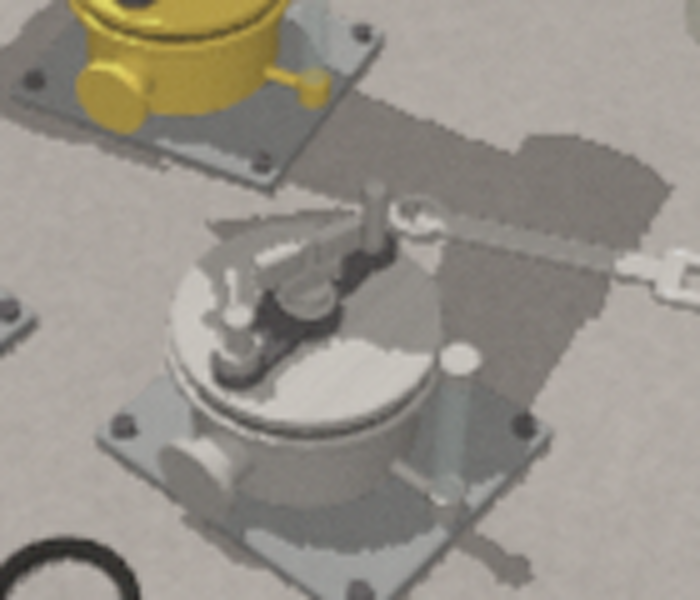

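```bash
python3 -m jog '[[[0.014,-0.006,0.004],[0,0,-0.45]],[[0.029,-0.012,0.008],[0,0,-0.9]],[[0.043,-0.018,0.012],[0,0,-1.35]],[[0.058,-0.024,0.016],[0,0,-1.8]],[[0.072,-0.03,0.02],[0,0,-2.25]],[[0.087,-0.036,0.024],[0,0,-2.7]],[[0.101,-0.042,0.028],[0,0,-3.15]],[[0.116,-0.048,0.032],[0,0,-3.6]],[[0.13,-0.054,0.036],[0,0,-4.05]],[[0.144,-0.059,0.045],[0,0,-4.5]]]' 0.03
python3 - <<'E'
from h import *
to(0.601,-0.0488,0.111,-10.2)
p,d=cap("scene");cv2.imwrite("pics/s5.png",cv2.resize(p[180:300,220:360],None,fx=5,fy=5,interpolation=cv2.INTER_CUBIC))
E
```

```text
time_s: 10.9
tcp_pos: [0.6021, -0.0502, 0.1701]
ee_rot: [[0.983, -0.186, 0.003], [-0.186, -0.983, 0.0], [0.003, -0.001, -1.0]]
wrist_force: [-0.1, -0.2, -1.0]
gripper_width: 0.348
t 10.9 tcp [ 0.6021 -0.0502  0.1701] ang -10.69 j6 158.7 F [-0.11 -0.2  -1.03] M [-0.039 -0.128  0.008] w 30.2
shift [-0.0015 -0.0012  0.0591] turn units -0.099
```

View pics/s5.png

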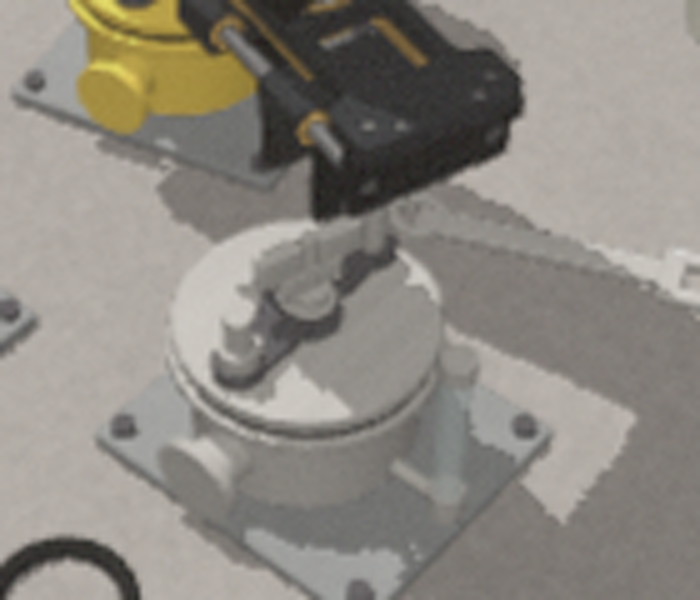

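The jaws, tips at about (275,165) and (335,215), straddle the wing line above the nut at (310,260). I descend and close.

```bash
python3 -m jog '[[[-0.001,-0.001,0.01],[0,0,-0.1]],[[-0.001,-0.001,0.02],[0,0,-0.1]],[[-0.001,-0.001,0.03],[0,0,-0.1]],[[-0.001,-0.001,0.04],[0,0,-0.1]],[[-0.001,-0.001,0.048],[0,0,-0.1]],[[-0.001,-0.001,0.054],[0,0,-0.1]],[[-0.001,-0.001,0.058],[0,0,-0.1]],[[-0.001,-0.001,0.058],[0,0,-0.1]],[[-0.001,-0.001,0.058],[0,0,-0.1]],[[-0.001,-0.001,0.058],[0,0,-0.1]]]'
python3 - <<'E'
from h import *
to(0.601,-0.0488,0.111,-10.2)
E
python3 -m jog '[[[0,0,0],[0,0,0]],[[0,0,0],[0,0,0]],[[0,0,0],[0,0,0]],[[0,0,0],[0,0,0]],[[0,0,0],[0,0,0]],[[0,0,0],[0,0,0]],[[0,0,0],[0,0,0]],[[0,0,0],[0,0,0]],[[0,0,0],[0,0,0]],[[0,0,0],[0,0,0]]]' 0
python3 - <<'E'
from h import *
to(0.601,-0.0488,0.111,-10.2)
E
```

```text
time_s: 11.78
tcp_pos: [0.5998, -0.0488, 0.1111]
ee_rot: [[0.984, -0.175, 0.001], [-0.175, -0.984, 0.0], [0.001, -0.0, -1.0]]
wrist_force: [1.1, 0.6, -0.0]
gripper_width: 0.346
t 11.78 tcp [ 0.5998 -0.0488  0.1111] ang -10.1 j6 159.1 F [ 1.06  0.58 -0.02] M [-0.076 -0.071 -0.011] w 30.1
shift [ 0.0012 -0.0002  0.0001] turn units 0.019
time_s: 12.62
tcp_pos: [0.601, -0.049, 0.111]
ee_rot: [[0.985, -0.175, 0.004], [-0.175, -0.985, -0.0], [0.004, -0.0, -1.0]]
wrist_force: [4.8, -2.3, -3.0]
gripper_width: 0.1
t 12.62 tcp [ 0.601 -0.049  0.111] ang -10.08 j6 159.1 F [ 4.81 -2.27 -3.01] M [-0.696 -1.603  0.05 ] w 8.7
shift [-0.     -0.0002 -0.    ] turn units 0.023
```

```bash
python3 -m jog '[[[0.001,0,0],[0,0,1]],[[0.001,0,0],[0,0,2]],[[0.001,0,0],[0,0,3]],[[0.001,0,0],[0,0,4]],[[0.001,0,0],[0,0,5]],[[0.001,0,0],[0,0,6]],[[0.001,0,0],[0,0,7]],[[0.001,0,0],[0,0,8]],[[0.001,0,0],[0,0,9]],[[0.001,0,0],[0,0,10]]]'
python3 - <<'E'
from h import *
to(0.601,-0.0488,0.111,-10.2)
E
```

```text
time_s: 13.45
tcp_pos: [0.6013, -0.0492, 0.111]
ee_rot: [[0.495, -0.869, 0.002], [-0.869, -0.495, -0.0], [0.001, -0.002, -1.0]]
wrist_force: [3.9, -1.7, -1.6]
gripper_width: 0.1
t 13.45 tcp [ 0.6013 -0.0492  0.111 ] ang -60.34 j6 108.9 F [ 3.87 -1.73 -1.6 ] M [-0.594 -1.19   0.049] w 8.7
shift [-0.0005  0.0001 -0.    ] turn units -10.027
```

```bash
python3 -m jog '[[[0,0,0],[0,0,1]],[[0,0,0],[0,0,2]],[[0,0,0],[0,0,3]],[[0,0,0],[0,0,4]],[[0,0,0],[0,0,5]],[[0,0,0],[0,0,6]],[[0,0,0],[0,0,7]],[[0,0,0],[0,0,8]],[[0,0,0],[0,0,9]],[[0,0,0],[0,0,10]]]'
python3 - <<'E'
from h import *
to(0.601,-0.0488,0.111,-10.2)
E
```

```text
time_s: 14.28
tcp_pos: [0.6013, -0.0495, 0.111]
ee_rot: [[-0.348, -0.938, 0.002], [-0.938, 0.348, -0.001], [-0.0, -0.002, -1.0]]
wrist_force: [3.7, -3.4, -1.3]
gripper_width: 0.095
t 14.28 tcp [ 0.6013 -0.0495  0.111 ] ang -110.33 j6 58.9 F [ 3.69 -3.45 -1.34] M [-0.906 -1.19   0.033] w 8.3
shift [-0.0006  0.0006 -0.    ] turn units -20.027
```

```bash
python3 -m jog '[[[0,0,0],[0,0,0.5]],[[0,0,0],[0,0,1]],[[0,0,0],[0,0,1.5]],[[0,0,0],[0,0,2]],[[0,0,0],[0,0,2.5]],[[0,0,0],[0,0,3]],[[0,0,0],[0,0,3.5]],[[0,0,0],[0,0,4]],[[0,0,0],[0,0,4.5]],[[0,0,0],[0,0,5]]]'
python3 - <<'E'
from h import *
to(0.601,-0.0488,0.111,-10.2)
E
python3 -m jog '[[[0,0,0],[0,0,0.2]],[[0,0,0],[0,0,0.4]],[[0,0,0],[0,0,0.6]],[[0,0,0],[0,0,0.8]],[[0,0,0],[0,0,1]],[[0,0,0],[0,0,1.2]],[[0,0,0],[0,0,1.4]],[[0,0,0],[0,0,1.6]],[[0,0,0],[0,0,1.8]],[[0,0,0],[0,0,2]]]'
python3 - <<'E'
from h import *
to(0.601,-0.0488,0.111,-10.2)
E
```

```text
time_s: 15.12
tcp_pos: [0.6013, -0.0496, 0.111]
ee_rot: [[-0.71, -0.704, 0.002], [-0.704, 0.71, -0.001], [-0.001, -0.002, -1.0]]
wrist_force: [3.2, -3.9, -0.9]
gripper_width: 0.1
t 15.12 tcp [ 0.6013 -0.0496  0.111 ] ang -135.21 j6 34.1 F [ 3.2  -3.85 -0.93] M [-1.01  -1.163  0.024] w 8.7
shift [-0.0004  0.0008 -0.    ] turn units -25.002
time_s: 15.95
tcp_pos: [0.6012, -0.0497, 0.111]
ee_rot: [[-0.82, -0.572, 0.002], [-0.572, 0.82, -0.001], [-0.001, -0.002, -1.0]]
wrist_force: [3.1, -3.8, -1.4]
gripper_width: 0.101
t 15.95 tcp [ 0.6012 -0.0497  0.111 ] ang -145.12 j6 24.2 F [ 3.12 -3.8  -1.37] M [-1.085 -1.229  0.078] w 8.8
shift [-0.0003  0.0008 -0.    ] turn units -26.984
```

```bash
python3 -m jog '[[[0,0,0],[0,0,0.1]],[[0,0,0],[0,0,0.2]],[[0,0,0],[0,0,0.3]],[[0,0,0],[0,0,0.4]],[[0,0,0],[0,0,0.5]],[[0,0,0],[0,0,0.6]],[[0,0,0],[0,0,0.7]],[[0,0,0],[0,0,0.8]],[[0,0,0],[0,0,0.9]],[[0,0,0],[0,0,1]]]'
python3 - <<'E'
from h import *
to(0.601,-0.0488,0.111,-10.2)
for i in range(3): print(np.round(r.sense()["moment"],3),r.sense()["time_s"])
E
python3 -m jog '[[[0,0,0],[0,0,0.1]],[[0,0,0],[0,0,0.2]],[[0,0,0],[0,0,0.3]],[[0,0,0],[0,0,0.4]],[[0,0,0],[0,0,0.5]],[[0,0,0],[0,0,0.6]],[[0,0,0],[0,0,0.7]],[[0,0,0],[0,0,0.8]],[[0,0,0],[0,0,0.9]],[[0,0,0],[0,0,1]]]'
python3 - <<'E'
from h import *
to(0.601,-0.0488,0.111,-10.2)
E
```

```text
time_s: 16.78
tcp_pos: [0.6012, -0.0497, 0.111]
ee_rot: [[-0.867, -0.499, 0.002], [-0.499, 0.867, -0.001], [-0.001, -0.002, -1.0]]
wrist_force: [4.1, -2.9, -1.5]
gripper_width: 0.102
t 16.78 tcp [ 0.6012 -0.0497  0.111 ] ang -150.1 j6 19.2 F [ 4.08 -2.89 -1.49] M [-1.081 -1.238  0.085] w 8.9
shift [-0.0003  0.0009 -0.    ] turn units -27.98
[-1.081 -1.238  0.085] 16.7833
[-1.081 -1.238  0.085] 16.7833
[-1.081 -1.238  0.085] 16.7833
time_s: 17.62
tcp_pos: [0.6012, -0.0497, 0.111]
ee_rot: [[-0.907, -0.421, 0.002], [-0.421, 0.907, -0.001], [-0.001, -0.002, -1.0]]
wrist_force: [4.1, -3.5, -0.8]
gripper_width: 0.099
t 17.62 tcp [ 0.6012 -0.0497  0.111 ] ang -155.09 j6 14.2 F [ 4.09 -3.48 -0.85] M [-1.045 -1.231  0.108] w 8.6
shift [-0.0002  0.0009 -0.    ] turn units -28.978
```

```bash
python3 -m jog '[[[0,0,0],[0,0,0.1]],[[0,0,0],[0,0,0.2]],[[0,0,0],[0,0,0.3]],[[0,0,0],[0,0,0.4]],[[0,0,0],[0,0,0.5]],[[0,0,0],[0,0,0.6]],[[0,0,0],[0,0,0.7]],[[0,0,0],[0,0,0.8]],[[0,0,0],[0,0,0.9]],[[0,0,0],[0,0,1]]]'
python3 - <<'E'
from h import *
to(0.601,-0.0488,0.111,-10.2)
E
python3 -m jog '[[[0,0,0],[0,0,0.1]],[[0,0,0],[0,0,0.2]],[[0,0,0],[0,0,0.3]],[[0,0,0],[0,0,0.4]],[[0,0,0],[0,0,0.5]],[[0,0,0],[0,0,0.6]],[[0,0,0],[0,0,0.7]],[[0,0,0],[0,0,0.8]],[[0,0,0],[0,0,0.9]],[[0,0,0],[0,0,1]]]'
python3 - <<'E'
from h import *
to(0.601,-0.0488,0.111,-10.2)
E
```

```text
time_s: 18.45
tcp_pos: [0.6011, -0.0497, 0.111]
ee_rot: [[-0.94, -0.341, 0.002], [-0.341, 0.94, -0.001], [-0.001, -0.002, -1.0]]
wrist_force: [4.1, -2.8, -1.0]
gripper_width: 0.098
t 18.45 tcp [ 0.6011 -0.0497  0.111 ] ang -160.07 j6 9.2 F [ 4.12 -2.76 -1.03] M [-1.157 -1.242  0.186] w 8.5
shift [-0.0002  0.0009 -0.    ] turn units -29.975
time_s: 19.28
tcp_pos: [0.6011, -0.0497, 0.111]
ee_rot: [[-0.966, -0.258, 0.002], [-0.258, 0.966, -0.001], [-0.001, -0.002, -1.0]]
wrist_force: [3.9, -4.6, -1.1]
gripper_width: 0.098
t 19.28 tcp [ 0.6011 -0.0497  0.111 ] ang -165.06 j6 4.2 F [ 3.93 -4.55 -1.06] M [-1.123 -1.176  0.188] w 8.5
shift [-0.0001  0.0009 -0.    ] turn units -30.972
```

```bash
python3 -m jog '[[[0,0,0],[0,0,0.1]],[[0,0,0],[0,0,0.2]],[[0,0,0],[0,0,0.3]],[[0,0,0],[0,0,0.4]],[[0,0,0],[0,0,0.5]],[[0,0,0],[0,0,0.6]],[[0,0,0],[0,0,0.7]],[[0,0,0],[0,0,0.8]],[[0,0,0],[0,0,0.9]],[[0,0,0],[0,0,1]]]'
python3 - <<'E'
from h import *
to(0.601,-0.0488,0.111,-10.2)
E
python3 -m jog '[[[0,0,0],[0,0,0.1]],[[0,0,0],[0,0,0.2]],[[0,0,0],[0,0,0.3]],[[0,0,0],[0,0,0.4]],[[0,0,0],[0,0,0.5]],[[0,0,0],[0,0,0.6]],[[0,0,0],[0,0,0.7]],[[0,0,0],[0,0,0.8]],[[0,0,0],[0,0,0.9]],[[0,0,0],[0,0,1]]]'
python3 - <<'E'
from h import *
to(0.601,-0.0488,0.111,-10.2)
E
```

```text
time_s: 20.12
tcp_pos: [0.6011, -0.0498, 0.111]
ee_rot: [[-0.985, -0.173, 0.001], [-0.173, 0.985, -0.001], [-0.001, -0.001, -1.0]]
wrist_force: [3.8, -4.0, -1.3]
gripper_width: 0.099
t 20.12 tcp [ 0.6011 -0.0498  0.111 ] ang -170.05 j6 -0.8 F [ 3.82 -4.   -1.3 ] M [-1.076 -1.168  0.246] w 8.6
shift [-0.0001  0.001  -0.    ] turn units -31.97
time_s: 20.95
tcp_pos: [0.6011, -0.0498, 0.111]
ee_rot: [[-0.996, -0.087, 0.001], [-0.087, 0.996, -0.001], [-0.001, -0.001, -1.0]]
wrist_force: [3.6, -3.7, -1.8]
gripper_width: 0.101
t 20.95 tcp [ 0.6011 -0.0498  0.111 ] ang -175.03 j6 -5.8 F [ 3.59 -3.66 -1.78] M [-1.115 -1.154  0.312] w 8.8
shift [-0.     0.001 -0.   ] turn units -32.967
```

```bash
python3 -m jog '[[[0,0,0],[0,0,0.1]],[[0,0,0],[0,0,0.2]],[[0,0,0],[0,0,0.3]],[[0,0,0],[0,0,0.4]],[[0,0,0],[0,0,0.5]],[[0,0,0],[0,0,0.6]],[[0,0,0],[0,0,0.7]],[[0,0,0],[0,0,0.8]],[[0,0,0],[0,0,0.9]],[[0,0,0],[0,0,1]]]'
python3 - <<'E'
from h import *
to(0.601,-0.0488,0.111,-10.2)
E
python3 -m jog '[[[0,0,0],[0,0,0.1]],[[0,0,0],[0,0,0.2]],[[0,0,0],[0,0,0.3]],[[0,0,0],[0,0,0.4]],[[0,0,0],[0,0,0.5]],[[0,0,0],[0,0,0.6]],[[0,0,0],[0,0,0.7]],[[0,0,0],[0,0,0.8]],[[0,0,0],[0,0,0.9]],[[0,0,0],[0,0,1]]]'
python3 - <<'E'
from h import *
to(0.601,-0.0488,0.111,-10.2)
z0=np.load("/tmp/scene4.npz")
p,d=cap("scene"); np.savez("/tmp/scene6.npz",p=p,d=d)
cv2.imwrite("pics/s6.png",cv2.resize(p[180:300,220:360],None,fx=5,fy=5,interpolation=cv2.INTER_CUBIC))
P0=cloud("scene",z0["d"]);P=cloud("scene",d)
m=(abs(P0[...,2]-.084)<.004)&(abs(P[...,2]-.084)<.005)&(np.hypot(P[...,0]-.601,P[...,1]+.049)<.06)
q=P[m][:,2]-P0[m][:,2]; print("lid dz",np.median(q),q.mean(),q.std(),m.sum())
b=(abs(P0[...,2]-.002)<.006)&(abs(P[...,2]-.002)<.006)&(np.hypot(P[...,0]-.601,P[...,1]+.049)<.2);q=P[b][:,2]-P0[b][:,2]; print("bench dz",np.median(q),q.mean(),b.sum())
E
```

```text
time_s: 21.78
tcp_pos: [0.601, -0.0498, 0.111]
ee_rot: [[-1.0, 0.0, 0.001], [0.0, 1.0, -0.001], [-0.001, -0.001, -1.0]]
wrist_force: [2.9, -4.3, -1.1]
gripper_width: 0.101
t 21.78 tcp [ 0.601  -0.0498  0.111 ] ang 179.98 j6 -10.8 F [ 2.89 -4.33 -1.11] M [-1.114 -1.081  0.348] w 8.8
shift [-0.     0.001 -0.   ] turn units -33.964
time_s: 22.62
tcp_pos: [0.601, -0.0498, 0.111]
ee_rot: [[-0.996, 0.087, 0.001], [0.087, 0.996, -0.001], [-0.001, -0.001, -1.0]]
wrist_force: [3.5, -3.9, -0.8]
gripper_width: 0.104
t 22.62 tcp [ 0.601  -0.0498  0.111 ] ang 174.99 j6 -15.8 F [ 3.51 -3.89 -0.78] M [-1.097 -1.099  0.404] w 9.0
shift [ 0.0001  0.001  -0.    ] turn units -34.962
lid dz -0.0014054273089077612 -0.0013386061065396504 0.0017755442251886043 806
bench dz 9.32671758930483e-06 1.3575610092020597e-05 10528
```

View pics/s6.png

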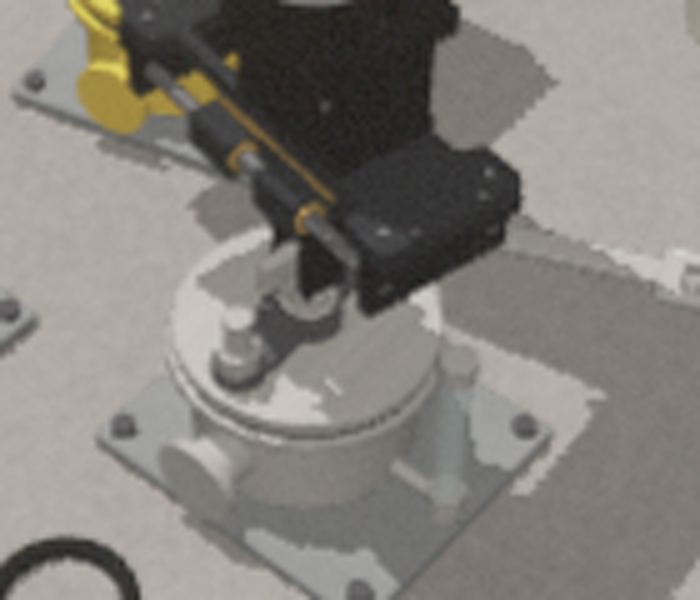

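The torque is 0.40 N m and the lid's depth change is −1.4 mm with the bench unchanged, so the nut is snug. I release and rise.

```bash
python3 -m jog '[[[0,0,0],[0,0,0]],[[0,0,0],[0,0,0]],[[0,0,0],[0,0,0]],[[0,0,0],[0,0,0]],[[0,0,0],[0,0,0]],[[0,0,0],[0,0,0]],[[0,0,-0.01],[0,0,0]],[[0,0,-0.025],[0,0,0]],[[0,0,-0.04],[0,0,0]],[[0,0,-0.06],[0,0,0]]]' 0.03
python3 -m jog '[[[0,0,-0.02],[0,0,0]],[[0,0,-0.04],[0,0,0]],[[0.02,0,-0.06],[0,0,0]],[[0.05,0,-0.06],[0,0,0]],[[0.08,0,-0.06],[0,0,0]],[[0.11,0,-0.06],[0,0,0]],[[0.14,0,-0.06],[0,0,0]],[[0.15,0,-0.06],[0,0,0]],[[0.15,0,-0.06],[0,0,0]],[[0.15,0,-0.06],[0,0,0]]]'
python3 - <<'E'
from h import *
to(0.601,-0.0488,0.111,-10.2)
z0=np.load("/tmp/scene4.npz")
p,d=cap("scene"); p2,d2=cap("scene")
cv2.imwrite("pics/s7.png",cv2.resize(p[180:300,220:360],None,fx=5,fy=5,interpolation=cv2.INTER_CUBIC))
P0=cloud("scene",z0["d"])
for D in (d,d2):
    P=cloud("scene",D)
    m=(abs(P0[...,2]-.084)<.004)&(abs(P[...,2]-.084)<.005)&(np.hypot(P[...,0]-.601,P[...,1]+.049)<.06)
    q=P[m][:,2]-P0[m][:,2]; print("lid dz",np.median(q),q.mean(),q.std(),m.sum())
pt,dt=cap("top"); P=cloud("top",dt); Q0=cloud("top",np.load("/tmp/top4.npz")["d"])
m=(abs(Q0[...,2]-.084)<.004)&(abs(P[...,2]-.084)<.005)&(np.hypot(P[...,0]-.601,P[...,1]+.049)<.06)
q=P[m][:,2]-Q0[m][:,2]; print("top lid dz",np.median(q),q.mean(),m.sum())
from scipy.ndimage import label
m=np.hypot(P[...,0]-.601,P[...,1]+.0485)<.065
l,k=label(m&(P[...,2]>.112)&(P[...,2]<.15))
for i in range(1,k+1):
    q=P[l==i]
    if len(q)>4: print(len(q),q.mean(0).round(4))
cv2.imwrite("pics/t7.png",pt)
E
```

```text
time_s: 23.5
tcp_pos: [0.5996, -0.0491, 0.1709]
ee_rot: [[-0.996, 0.089, -0.002], [0.089, 0.996, -0.0], [0.002, -0.0, -1.0]]
wrist_force: [0.5, 1.0, -0.4]
gripper_width: 0.348
time_s: 24.33
tcp_pos: [0.4514, -0.0356, 0.2317]
ee_rot: [[-0.996, 0.088, 0.003], [0.088, 0.996, 0.0], [-0.003, 0.001, -1.0]]
wrist_force: [0.2, 0.2, 0.4]
gripper_width: 0.348
t 24.33 tcp [ 0.4514 -0.0356  0.2317] ang 174.93 j6 -21.3 F [0.2  0.16 0.4 ] M [ 0.114 -0.158  0.036] w 30.3
shift [-0.1499  0.      0.1211] turn units -34.974
lid dz -0.0006247832836874453 -0.0005931081715566711 0.001758345128973664 944
lid dz -0.0005875232947709919 -0.0005822072750844316 0.0017311562571096252 949
top lid dz -0.00048705322396022654 -0.00035365141687489346 510
74 [ 0.6032 -0.0541  0.1342]
26 [ 0.6084 -0.0954  0.1228]
23 [ 0.5946 -0.0007  0.1284]
```

View pics/s7.png

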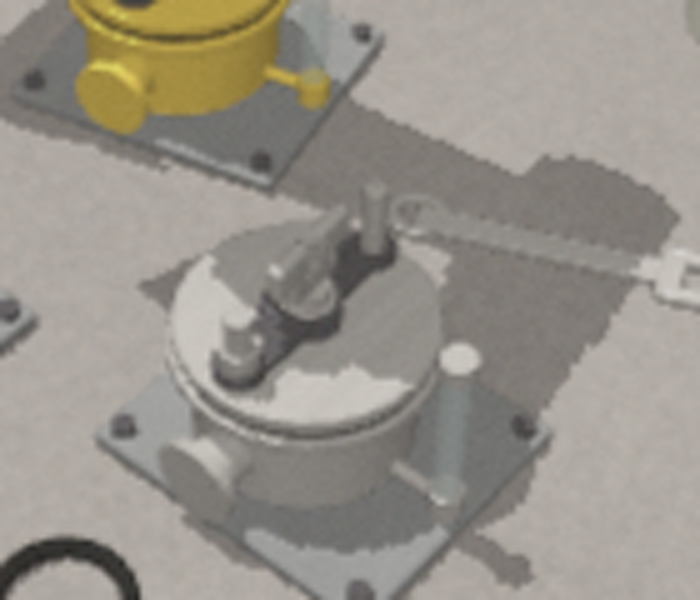

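View pics/t7.png

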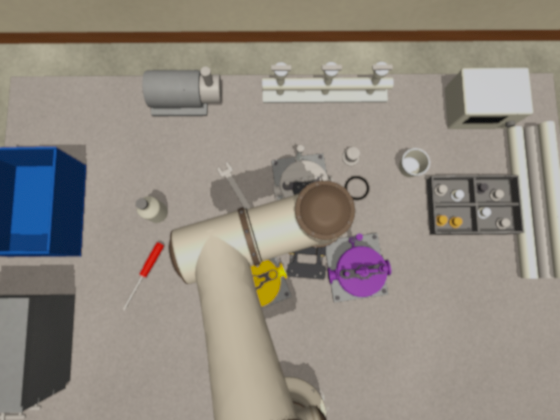

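The bar lies home under the nut, with the pin at (375,215) in the scene crop and in the same measured place as before. The lid stays about 0.5–0.6 mm down after springback, the gripper is clear, and the bystanders are where they were. I hand in.

```bash
python3 -c "
from station import r
print(r.finish_job())"
```

```text
the job is handed in; nothing more can be done
None
```

The filter housing is closed and the job is handed in after about 24 s of the 69 s allowed. No verdict was reported, so the results below come from my own measurements.

- **Keeper bar:** I gripped the steel housing's pin and swung the bar along its arc until it hit the stop. The force rose to 18 N with no further motion. After release, the pin, nut and post line up at about 97.5°, with the pin at (0.595, -0.001).
- **Wing nut:** I turned it clockwise about 175° in a single grip. It met the bar after about 148°, and I stopped at 0.40 N m, roughly 0.48 rad past that point. The depth image then showed the lid 1.35 mm down, with the bench unchanged.
- **After letting go:** the lid stays 0.6 mm down in the scene camera. The top camera, partly blocked by the arm, gives 0.35–0.49 mm. Its lower figure sits right at the 0.35 mm limit, so I relied on the scene camera, which agrees with the 0.5 mm expected after springback.
- **Surroundings:** the gripper is clear, with wrist force near zero. The sight glass was not approached. In the last pictures the bystanders are where they were; the arm covers part of that view, and I checked them by eye only.

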